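# Unlatch the bit caddy and hold it up level

## Task

The blue caddy of Forstner bits is latched into its dock on the bench. Turn the black T-handle latch counter-clockwise (seen from above) until it clicks past its detent and rests at the green mark, then lift the caddy by its wooden carrying handle straight up out of the dock, until its underside is at least 10 cm above the dock, and hold it there above the dock, level and still, for two seconds. Spill no bits, do not tip the caddy or disturb the blue bottle or the screwdriver, leave the latch released, and finish while still holding the caddy up.

Things in the scene. Friction and masses are not known exactly. Their poses are not given: they have to be found in the camera images.
- dock: aluminium base plate fixed to the bench, 192 x 172 mm, 6 mm thick, with dark locating blocks (tops 18 mm above the bench, 2 mm clear of the caddy on each side) round the caddy's seat and the latch on the side nearest the robot. Origin on the bench under the centre of the caddy's seat; x points from the latch to the caddy, y along the caddy's handle, z up. The plate reaches from x = -130 to +62 mm, y = -86 to +86 mm. Red dot: locked, green dot: released
- latch (a joint): turn of the latch in rad, about the vertical: 0 locked (red tongue points to dock +x, lying 2.5 mm over the caddy's front tab, so that the caddy cannot be lifted), grows counter-clockwise seen from above to 1.4, its stop (released, tongue near dock +y). A spring detent (about 0.1 N m) pushes it back to 0 below 0.7 and snaps it on to 1.4 beyond; anything over 1.2 counts as released
- latch_grip (a point): point on the latch's vertical axis, 95 mm in front of the caddy's centre (dock x = -95 mm), 86 mm above the bench, where its T-bar is gripped. Its x axis runs along the T-bar and turns with the joint; the black bar is 48 mm long, 12 mm thick, from 61 to 101 mm above the bench, on a 16 mm shaft; a white stripe on top shows the tongue's direction
- caddy: loose blue tray, 90 (x) x 156 (y) x 34 mm, walls 4 mm, with 2 x 2 compartments and a front tab 50 mm wide; 0.6 to 0.85 kg with its bits. Two steel posts carry a wooden handle over its centre. Origin at the centre of its underside, 6 mm above the bench when seated; axes as the dock's
- caddy_handle (a point): centre of the caddy's wooden handle bar, 88 mm above the caddy's underside (94 mm above the bench when seated), over the middle of the tray. The bar runs along the caddy's y, 147 mm long between the posts, 14 mm thick in x, 20 mm high, flat sides; this point's axes are the caddy's
- bit_1: loose steel Forstner bit, the largest (31 mm head, 63 mm long), lying in one of the caddy's four compartments; origin at the centre of its underside
- bit_2: loose steel Forstner bit, smaller (29 mm head, 59 mm long), lying in one of the caddy's four compartments; origin at the centre of its underside
- bit_3: loose steel Forstner bit, smaller (27 mm head, 63 mm long), lying in one of the caddy's four compartments; origin at the centre of its underside
- bit_4: loose steel Forstner bit, smaller (24 mm head, 57 mm long), lying in one of the caddy's four compartments; origin at the centre of its underside
- blue_bottle: bystander: closed bottle with blue label and brown cap, 48 mm across, 94 mm tall, behind the dock; origin at the centre of its underside
- screwdriver: bystander: screwdriver with orange handle, 190 mm long, 23 mm thick, lying right of the dock; origin at the centre of its underside
Things that resemble listed ones, but are neither listed nor needed, are in the scene too. What is shaped like the bit_2 but orange is not meant.

How it is judged:
By the outcome, as a careful person would: the job done as asked, in the order asked, and still so for the second after the job is handed in, while the arm keeps its last pose, push and grip.
It also fails if it takes over 50 s, if anything falls off the work surface, if the arm or the gripper's body presses on something with over 40 N, if the wrist force passes 120 N, or if a joint passes its speed limit or range.

## Robot

A 6-joint arm with a two-finger parallel gripper is mounted at the origin on a cart in front of the work surface, level with it; the furniture and walls round the work are solid. World frame = base frame: x ahead of the robot, y to its left, z up, the work surface at z = 0. Lengths are in m, angles in rad, forces in N, time in s.
With the tool pointing down it reaches from about 0.35 to 0.975 m from the base axis. Payload 7.1 kg.
Tool frame: the origin (TCP) lies on the centre line of the jaws, within the pads' length; the fingertips stand 11 mm ahead of it and the grasp point (between the pads) lies 8 mm behind it; z points along the fingers, y is the line along which they close (so a half turn about z gives the same grasp; the last joint's range is limited). The gripper opens to 88 mm and grips with 3 to 60 N. Pads are 20 mm wide; open, the fingers measure 115 mm over their backs; the gripper's body (75 mm by 178 mm) begins 61 mm behind the grasp point.
Start: joints at [-1.326, 0.423, 1.63, -0, 1.089, -0.019], TCP at [0.163, -0.603, 0.234] pointing down, gripper open.
Joint ranges: [-3, 3], [-0.9, 2.11], [0.09, 2.58], [-1.31, 4.45], [0.11, 2.69], [-2.54, 2.54]. Speed limits (rad/s): [2.39, 2.39, 3.01, 3.14, 3.14, 3.14].

## Interface

Orientations are given as [roll, pitch, yaw] about the fixed x, y, z axes, in that order (R = Rz(yaw) Ry(pitch) Rx(roll)).
In Python, from bench import * gives the robot as it stands.
- The arm moves only by the tool apply_moves, never from a script. Its argument "motion" is one flat list of numbers, 4 for each row, row after row: the shift along the tool's x, y, z in cm, then the turn about the tool's z in degrees. In form: [dx, dy, dz, roll, dx, dy, dz, roll, ...]. A call has 1 to 12 rows; each row is the pose to reach, as a shift and turn from the pose commanded when the call began, along the tool's axes at that moment; what a row does not reach only later rows make up. A row lasts 1/8 s, in which the tool goes at most 62.5 mm and 10.7 degrees, less where a joint would pass 70% of its speed; a pose out of reach is approached as far as the arm can. A call with a gripper value outside its range is refused whole. "claw" is the closure, from -1 (fully open) to 1 (shut), set as the call begins (left out, the last holds). The fingers move at their own pace and stop on an object; the grip force is fixed at half the most. Time passes only in rows, so rows that repeat a pose let the fingers close. It gives the time, the measured TCP pose, the force, the opening and the grip force at its end, in the units of the state.
- read_state(): the state, without advancing time (a new reading comes with each control period).
- get_image(name): name is "scene" or "top" or "wrist"; returns a dict with "img" (480x640x3 uint8, red, green, blue), "range_z" (480x640 float32, m along the optical axis (not along the pixel's ray), 0 where there is no reading), "K" (3x3 intrinsics, pixels), "D" ([k1, k2, p1, p2, k3] as OpenCV has them; the pictures are not rectified), "R" (3x3) and "t" (3): a world point X has camera coordinates R X + t. Camera axes: x right, y down, z forward; pixel columns grow to the right and rows downward; lengths in m; the calibration is good to about 2 mm. A picture is of the moment at which its call begins.
- sign_off(): hands the job in; it is judged then, once.
The state is a dict: "time": time; "joints": joint angles; "joint_vel": joint speeds; "tau": joint torques, N m; "tcp_pos": TCP position; "tcp_rot": TCP orientation; "wrist_force": force on the tool from outside, world axes, zero at the start; "moment": the same for the moment, N m; "gripper_width": finger opening in m; "grasp_force": force on a finger pad.
Only numpy, scipy, OpenCV 4.12 (cv2) and the standard library are available. Lean on these libraries where they do the work, as an engineer would, in place of code of your own. Each camera call takes 0.05 s, during which the arm holds its last target. There are 200 camera calls.

## Working session

There is one attempt and no reset: what is moved stays moved. The work goes in short steps, Python scripts to look and compute and a tool call to move; the robot and the scene stay as the last step left them, time stands still between calls to the robot, and variables do not carry over. Pictures are saved under pics/ and viewed, at most 10 in all, crops included, and the job is handed in when it is done.

Besides the shell and the picture viewer there is one more tool, called after "Emit:" as a command line: name --argument value ..., lists and objects as JSON in quotes. apply_moves: Moves the arm, as the interface text tells. Its arguments: {"type":"object","properties":{"motion":{"type":"array","items":{"type":"number"}},"claw":{"type":"number"}},"required":["motion"]}

```bash
mkdir -p pics; ls; python3 - <<'E'
from bench import *
import cv2,numpy as np
s=read_state();print(s)
a=[]
for n in("scene","top"):
    d=get_image(n);np.savez(f"{n}.npz",**d);cv2.imwrite(f"pics/{n}0.png",d["img"][:,:,::-1]);print(n,d["K"].tolist(),d["R"].round(3).tolist(),d["t"],d["D"])
E
```

```text
pics
{'time': 0.0, 'joints': array([-1.32598658e+00,  4.23827801e-01,  1.63064812e+00, -1.71698642e-05,
        1.08858817e+00, -1.89978972e-02]), 'joint_vel': array([-0.00043418,  0.00096949,  0.00131352,  0.00017685, -0.00060506,
        0.00034504]), 'tau': array([ 3.63779116e-03, -5.44614387e+01, -2.73664445e+01,  6.46306062e-02,
        2.27979053e-02, -1.09515588e-04]), 'tcp_pos': array([ 0.16287123, -0.60287353,  0.23292627]), 'tcp_rot': array([-3.14012120e+00, -1.27549158e-05,  2.63815611e-01]), 'wrist_force': array([-0.0425494 ,  0.12545028, -0.05172085]), 'moment': array([ 0.01388306, -0.00710121,  0.02279677]), 'grasp_force': 0.0, 'gripper_width': 0.08737914475957831}
scene [[591.973056129289, 0.0, 322.8588133258941], [0.0, 591.973056129289, 243.511528453005], [0.0, 0.0, 1.0]] [[-0.877, -0.48, -0.011], [-0.241, 0.461, -0.854], [0.415, -0.746, -0.521]] [0.60764933 0.08288968 0.89309265] [-0.04014792  0.          0.          0.          0.        ]
top [[576.9555770971841, 0.0, 316.8863818077384], [0.0, 576.9555770971841, 233.0701066000524], [0.0, 0.0, 1.0]] [[-0.011, -1.0, 0.01], [-0.993, 0.01, -0.117], [0.117, -0.011, -0.993]] [0.28164582 0.56308391 0.87941183] [-0.10775465  0.          0.          0.          0.        ]
```

View pics/top0.png

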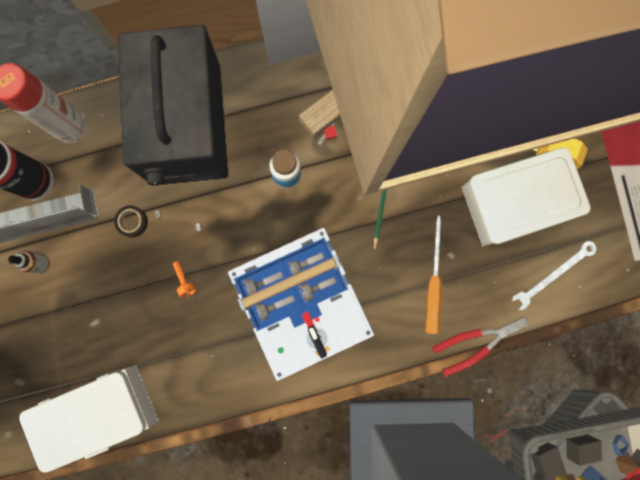

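View pics/scene0.png

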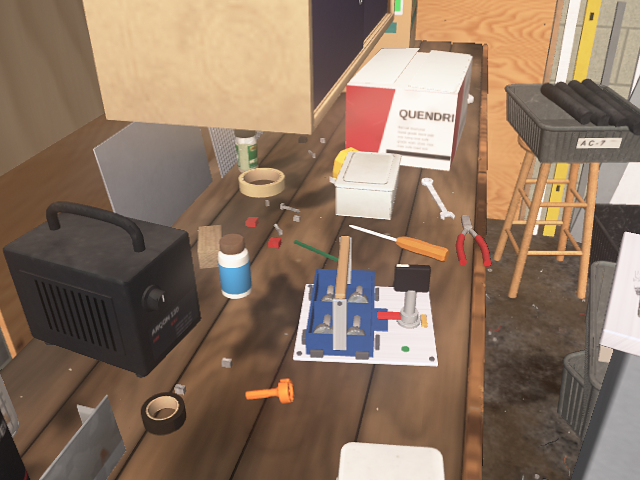

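The top view shows the dock with corners near (230,275), (322,230), (373,333) and (277,379). The handle runs from (243,301) to (337,263). The T-bar is at about (316,338), the bottle at (285,168), the screwdriver at (435,280), and a cabinet stands at the upper right. The scene view confirms the latch is locked, with its tongue over the tab.

```bash
cat > h.py <<'E'
import cv2,numpy as np
def cast(d,uv,z):
    n=cv2.undistortPoints(np.array(uv,float).reshape(-1,1,2),d["K"],d["D"]).reshape(-1,2)
    r=np.c_[n,np.ones(len(n))]@d["R"]; c=-d["R"].T@d["t"]
    z=np.broadcast_to(z,len(n)); return c+r*((z-c[2])/r[:,2])[:,None]
def cloud(d):
    v,u=np.mgrid[:480,:640]; uv=np.c_[u.ravel(),v.ravel()].astype(float)
    n=cv2.undistortPoints(uv.reshape(-1,1,2),d["K"],d["D"]).reshape(-1,2)
    Z=d["range_z"].ravel()[:,None]
    return ((np.c_[n,np.ones(len(n))]*Z-d["t"])@d["R"]).reshape(480,640,3)
def rect(d,m,z):
    v,u=np.nonzero(m); p=cast(d,np.c_[u,v],z)[:,:2]
    c,s,a=cv2.minAreaRect((p*1000).astype(np.float32)); return np.round(c,1),np.round(s,1),round(a,1)
E
python3 - <<'E'
from h import *
d=dict(np.load("top.npz")); P=cloud(d)
hsv=cv2.cvtColor(d["img"],cv2.COLOR_RGB2HSV)
roi=np.zeros((480,640),bool); roi[225:385,222:380]=1
m=((hsv[...,1]<60)&(hsv[...,2]>150)&roi)
m=cv2.morphologyEx(m.astype(np.uint8),cv2.MORPH_OPEN,np.ones((3,3)))
print("plate",rect(d,m,.006))
Z=P[...,2]
mh=roi&(hsv[...,0]<25)&(hsv[...,1]>60)&(hsv[...,2]>120)&(Z>.08)&(Z<.13)
print("handle",mh.sum(),rect(d,mh,.104),np.median(Z[mh]))
ml=roi&(hsv[...,2]<60)&(Z>.08)&(Z<.13); ml[:305]=0
print("bar",ml.sum(),rect(d,ml,.101))
mr=roi&(hsv[...,1]>150)&((hsv[...,0]<8)|(hsv[...,0]>172));print("red",rect(d,mr,.03))
mg=roi&(hsv[...,1]>120)&(abs(hsv[...,0].astype(int)-65)<18);print("green",rect(d,mg,.006))
for uv in [(285,160),(372,190),(440,40),(400,160),(600,130),(350,120),(170,60),(320,20)]: print(uv,P[uv[1],uv[0]].round(3))
s=dict(np.load("scene.npz"));Q=cloud(s)
for uv in [(300,120),(110,115),(300,20),(200,60),(390,15),(235,240)]: print("s",uv,Q[uv[1],uv[0]].round(3))
E
```

```text
plate (array([455.4, 304.9]), array([193.1, 175.9]), 24.4)
handle 933 (array([438.4, 297. ]), array([118.3, 145. ]), 23.8) 0.10294304206928687
bar 91 (array([393.4, 274.5]), array([25.7,  7.5]), 22.7)
red (array([433. , 289.5]), array([22. , 17.6]), 44.2)
green (array([478.7, 254.3]), array([ 10. , 258.1]), 50.9)
(285, 160) [0.67  0.323 0.092]
(372, 190) [0.59  0.212 0.261]
(440, 40) [0.589 0.22  0.664]
(400, 160) [0.603 0.193 0.357]
(600, 130) [ 0.67  -0.085  0.245]
(350, 120) [0.663 0.24  0.305]
(170, 60) [0.802 0.484 0.159]
(320, 20) [0.783 0.273 0.309]
s (300, 120) [0.603 0.226 0.255]
s (110, 115) [0.899 0.305 0.242]
s (300, 20) [0.6   0.224 0.391]
s (200, 60) [0.744 0.261 0.332]
s (390, 15) [ 0.808 -0.583  0.251]
s (235, 240) [0.661 0.326 0.092]
```

Emit:
apply_moves --motion '[17,-14.4,0,0,17,-14.4,0,0,17,-14.4,0,0,17,-14.4,0,0,29.5,-33.8,0,0,29.5,-33.8,0,0,29.5,-33.8,0,0,29.5,-33.8,0,0,38.6,-52,0,0,38.6,-52,0,0,38.6,-52,0,0,38.6,-52,0,0]'

```text
time: 1.6
tcp_pos: [0.4001, 0.0023, 0.2337]
tcp_rot: [-3.141, -0.0, 0.268]
wrist_force: [0.0, 0.2, -0.3]
gripper_width: 0.0882
grasp_force: 0.0
```

Emit:
apply_moves --motion '[7.3,-27,0,-9,7.3,-27,0,-9,7.3,-27,0,-9,7.3,-27,0,-9,7.3,-27,0,-9,7.3,-27,0,-9,7.3,-27,0,-9]'

```text
time: 2.48
tcp_pos: [0.3997, 0.2781, 0.2333]
tcp_rot: [3.141, 0.001, 0.421]
wrist_force: [0.6, 0.0, 1.5]
gripper_width: 0.0877
grasp_force: 0.0
```

```bash
python3 - <<'E'
from bench import *
import cv2,numpy as np
for n in("wrist","top"):
    d=get_image(n);np.savez(f"{n}1.npz",**d);cv2.imwrite(f"pics/{n}1.png",d["img"][:,:,::-1])
s=read_state();print(s["tcp_pos"],s["tcp_rot"],s["joints"])
E
```

```text
[0.39997661 0.27768717 0.23352386] [3.14129472e+00 6.95090319e-04 4.19550010e-01] [ 5.82531654e-01  2.20382115e-01  1.92807709e+00 -2.16194264e-04
  9.93867681e-01  1.73389586e+00]
```

View pics/wrist1.png

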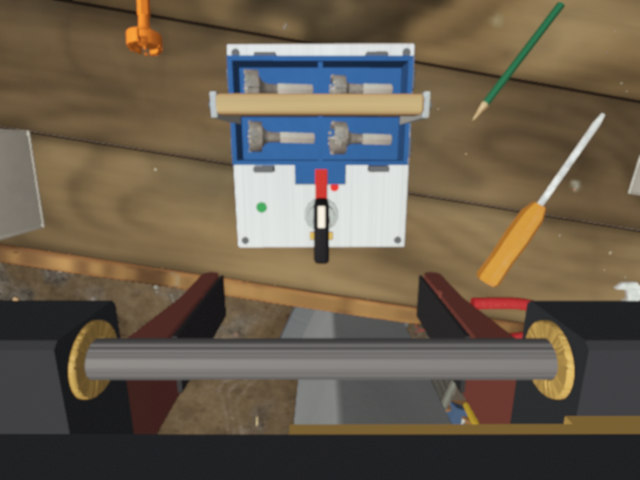

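The wrist view shows the T-bar from (321,199) to (321,262) with its white stripe at the tongue end. The handle centre is near (321,104), between posts at about x=213 and x=429.

```bash
python3 - <<'E'
from h import *
d=dict(np.load("wrist1.npz")); hsv=cv2.cvtColor(d["img"],cv2.COLOR_RGB2HSV)
roi=np.zeros((480,640),bool); roi[195:268,305:340]=1
mb=roi&(hsv[...,2]<50); v,u=np.nonzero(mb); print("bar px",u.min(),u.max(),v.min(),v.max())
mb[200:230,317:326]=1
print("bar",rect(d,mb,.101))
roi=np.zeros((480,640),bool); roi[90:120,205:440]=1
mh=roi&(hsv[...,0]<25)&(hsv[...,1]>70)&(hsv[...,2]>130)
print("handle",rect(d,mh,.104))
roi=np.zeros((480,640),bool); roi[40:250,225:418]=1
mp=roi&(hsv[...,1]<40)&(hsv[...,2]>170); mp[:160]=0
print("plate low edge px",np.nonzero(mp)[0].max())
e=cast(d,[(240,246),(405,246),(321,246)],.006);print(e.round(4)); f=cast(d,[(230,45),(412,45)],.006);print(f.round(4))
E
```

```text
bar px 315 327 199 261
bar (array([403.3, 279.7]), array([48.5,  9.3]), 24.3)
handle (array([488.8, 312.8]), array([ 13.9, 155.2]), 24.1)
plate low edge px 247
[[0.3356 0.3407 0.006 ]
 [0.405  0.1852 0.006 ]
 [0.3696 0.2644 0.006 ]]
[[0.5087 0.4174 0.006 ]
 [0.5764 0.2659 0.006 ]]
```

Emit:
apply_moves --motion '[0.2,0,5,0,0.2,0,9,0,0.2,0,12,0,0.2,0,14.5,0,0.2,0,15.5,0,0.2,0,15.5,0,0.2,0,15.5,0]'

```text
time: 3.45
tcp_pos: [0.4026, 0.2799, 0.0796]
tcp_rot: [-3.141, -0.001, 0.42]
wrist_force: [-0.3, 0.9, 0.0]
gripper_width: 0.088
grasp_force: 0.0
```

Emit:
apply_moves --motion '[0,0,0,0,0,0,0,0,0,0,0,0,0,0,0,0,0,0,0,0,0,0,0,0,0,0,0,0,0,0,0,0]' --claw 1

```text
time: 4.45
tcp_pos: [0.4021, 0.2793, 0.0786]
tcp_rot: [3.141, 0.0, 0.422]
wrist_force: [9.7, -15.5, 2.6]
gripper_width: 0.0117
grasp_force: 30.0
```

Emit:
apply_moves --motion '[0,0.1,0,0,0,0.1,0,0,0,0.1,0,0]'

```text
time: 4.82
tcp_pos: [0.4022, 0.279, 0.0787]
tcp_rot: [-3.142, 0.0, 0.421]
wrist_force: [-0.6, 0.4, -0.3]
gripper_width: 0.0118
grasp_force: 30.0
```

Emit:
apply_moves --motion '[0,0.1,0,-8,0,0.1,0,-16,0,0.1,0,-24,0,0.1,0,-32,0,0.1,0,-40,0,0.1,0,-40]'

```text
time: 5.58
tcp_pos: [0.4015, 0.2797, 0.0787]
tcp_rot: [-3.139, -0.001, 1.119]
wrist_force: [-9.8, 13.7, -1.8]
gripper_width: 0.0119
grasp_force: 30.0
```

Emit:
apply_moves --motion '[0.06,-0.08,0,-8,0.06,-0.08,0,-16,0.06,-0.08,0,-24,0.06,-0.08,0,-32,0.06,-0.08,0,-39,0.06,-0.08,0,-39,0.06,-0.08,0,-39]'

```text
time: 6.45
tcp_pos: [0.4003, 0.2799, 0.0786]
tcp_rot: [-3.139, -0.002, 1.799]
wrist_force: [-11.6, 10.9, 3.6]
gripper_width: 0.012
grasp_force: 30.0
```

Emit:
apply_moves --motion '[0,0,0,0,0,0,0,0,0,0,0,0,0,0,0,0,0,0,0,0,0,0,0,0]' --claw -1

```text
time: 7.2
tcp_pos: [0.4023, 0.2788, 0.0787]
tcp_rot: [-3.142, 0.0, 1.8]
wrist_force: [0.6, -0.2, -0.2]
gripper_width: 0.0685
grasp_force: 0.0
```

Emit:
apply_moves --motion '[0,0,-4,0,0,0,-9,0,0,0,-14,0,0,0,-14,0]'

```text
time: 7.7
tcp_pos: [0.4043, 0.2802, 0.2223]
tcp_rot: [3.134, -0.003, 1.8]
wrist_force: [0.3, 0.4, 0.2]
gripper_width: 0.0875
grasp_force: 0.0
```

```bash
python3 - <<'E'
from bench import *
import cv2,numpy as np
d=get_image("wrist");np.savez("wrist2.npz",**d);cv2.imwrite("pics/wrist2.png",d["img"][:,:,::-1])
s=read_state();print(s["tcp_pos"],s["tcp_rot"])
E
```

```text
[0.4030895  0.27937094 0.22015003] [ 3.13795211e+00 -1.31478620e-03  1.79969394e+00]
```

View pics/wrist2.png

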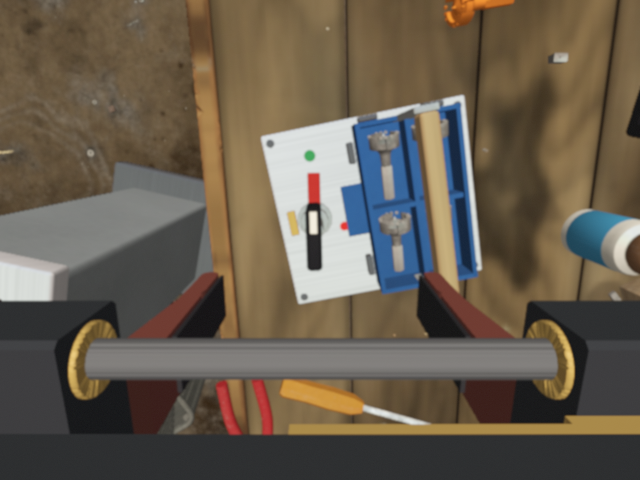

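The latch now rests released: its tongue and stripe point to the green dot at (310,155). The handle runs from (430,110) down to (445,290).

```bash
python3 - <<'E'
from h import *
d=dict(np.load("wrist2.npz")); hsv=cv2.cvtColor(d["img"],cv2.COLOR_RGB2HSV)
roi=np.zeros((480,640),bool); roi[114:285,405:470]=1
mh=roi&(hsv[...,0]<25)&(hsv[...,1]>70)&(hsv[...,1]<140)&(hsv[...,2]>150)
print("handle",mh.sum(),rect(d,mh,.104))
for v in (130,170,210,250): u=np.nonzero(mh[v])[0]; print(v,u.min(),u.max())
mb=np.zeros_like(mh); mb[195:275,300:328]=(hsv[...,2]<50)[195:275,300:328]; mb[210:235,309:318]=1
print("bar",rect(d,mb,.101)); 
p=cast(d,[(427,111),(265,137),(463,98),(301,301),(479,268)],[.104,.006,.006,.006,.006]);print(p.round(4))
E
```

```text
handle 3027 (array([482.4, 326. ]), array([ 13.2, 126.8]), 24.0)
130 422 440
170 427 444
210 432 449
250 437 453
bar (array([399.6, 281.2]), array([ 9.2, 48.6]), 14.0)
[[0.4552 0.3844 0.104 ]
 [0.3381 0.3426 0.006 ]
 [0.5082 0.4176 0.006 ]
 [0.4061 0.1898 0.006 ]
 [0.5753 0.2655 0.006 ]]
```

Emit:
apply_moves --motion '[1.7,9.1,0,-5.5,1.7,9.1,0,-10.9,1.7,9.1,0,-10.9,1.7,9.1,0,-10.9,1.7,9.1,0,-10.9]'

```text
time: 8.38
tcp_pos: [0.4857, 0.3154, 0.218]
tcp_rot: [-3.14, 0.0, 1.989]
wrist_force: [0.2, -0.0, 1.0]
gripper_width: 0.0878
grasp_force: 0.0
```

Emit:
apply_moves --motion '[0,0.2,4,0,0,0.2,8,0,0,0.2,11,0,0,0.2,13.2,0,0,0.2,13.2,0,0,0.2,13.2,0]'

```text
time: 9.12
tcp_pos: [0.489, 0.3171, 0.0876]
tcp_rot: [3.141, -0.0, 1.99]
wrist_force: [1.1, -0.5, 0.6]
gripper_width: 0.0877
grasp_force: 0.0
```

Emit:
apply_moves --motion '[0,0,0,0,0,0,0,0,0,0,0,0,0,0,0,0,0,0,0,0,0,0,0,0,0,0,0,0,0,0,0,0]' --claw 1

```text
time: 10.12
tcp_pos: [0.4882, 0.3165, 0.0865]
tcp_rot: [-3.14, 0.0, 1.99]
wrist_force: [-2.5, -1.0, 3.6]
gripper_width: 0.0136
grasp_force: 30.0
```

Emit:
apply_moves --motion '[0,0,-0.2,0,0,0,-0.6,0,0,0,-1,0,0,0,-1.4,0,0,0,-1.8,0,0,0,-2,0,0,0,-2,0]'

```text
time: 11.0
tcp_pos: [0.489, 0.3169, 0.1069]
tcp_rot: [3.141, -0.0, 1.99]
wrist_force: [0.4, 0.3, -8.6]
gripper_width: 0.0138
grasp_force: 30.0
```

Lifting freely: the wrist force reads 8.6 N, matching the weight of the loaded caddy.

Emit:
apply_moves --motion '[0,0,-0.4,0,0,0,-1.3,0,0,0,-2.4,0,0,0,-3.6,0,0,0,-4.8,0,0,0,-6,0,0,0,-7.2,0,0,0,-8.4,0,0,0,-9.5,0,0,0,-10.3,0,0,0,-10.7,0,0,0,-10.7,0]'

```text
time: 12.5
tcp_pos: [0.4889, 0.3169, 0.2138]
tcp_rot: [3.141, -0.0, 1.99]
wrist_force: [0.1, 0.0, -7.3]
gripper_width: 0.0139
grasp_force: 30.0
```

```bash
python3 - <<'E'
from bench import *
import cv2,numpy as np
d=get_image("scene");w=get_image("wrist")
a=np.hstack([cv2.resize(d["img"][160:400,180:500],(480,360)),cv2.resize(w["img"][60:440,140:500],(320,360))])
cv2.imwrite("pics/lift.png",a[:,:,::-1]);s=read_state();print(s["tcp_pos"],s["moment"],s["gripper_width"])
E
```

```text
[0.48862412 0.31673507 0.21326623] [-0.10730391 -0.1351387   0.00644632] 0.013708623942115361
```

View pics/lift.png

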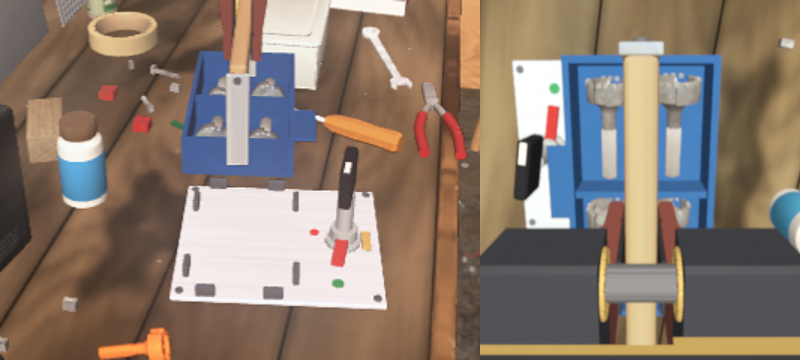

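The caddy hangs level above the dock at about (240,115) with all four bits in it. The latch tongue is at the green dot, and the bottle and screwdriver look untouched. I'll hold for over two seconds.

Emit:
apply_moves --motion '[0,0,0,0,0,0,0,0,0,0,0,0,0,0,0,0,0,0,0,0,0,0,0,0,0,0,0,0,0,0,0,0,0,0,0,0,0,0,0,0,0,0,0,0,0,0,0,0]'

```text
time: 14.1
tcp_pos: [0.4889, 0.3169, 0.2137]
tcp_rot: [3.142, -0.0, 1.99]
wrist_force: [0.7, 0.0, -7.0]
gripper_width: 0.0136
grasp_force: 30.0
```

Emit:
apply_moves --motion '[0,0,0,0,0,0,0,0,0,0,0,0,0,0,0,0,0,0,0,0,0,0,0,0,0,0,0,0,0,0,0,0,0,0,0,0,0,0,0,0,0,0,0,0,0,0,0,0]'

```text
time: 15.6
tcp_pos: [0.4889, 0.3169, 0.2137]
tcp_rot: [-3.142, -0.0, 1.99]
wrist_force: [0.0, 0.8, -7.7]
gripper_width: 0.0137
grasp_force: 30.0
```

```bash
python3 -c "
from bench import *
s=read_state();print(s['time'],s['tcp_pos'],s['wrist_force'],s['gripper_width']);print(sign_off())"
```

```text
15.6 [0.48889222 0.31692519 0.21367486] [ 0.02206211  0.77518738 -7.70077057] 0.013747443087172833
the job is handed in; nothing more can be done
None
```

The latch is released at the green mark, and the caddy, lifted about 12.7 cm out of the dock with all four bits in it, was held level and still for 3 s and handed in at 15.6 s, still in the gripper.

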